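# Close the filter drawer, seat the clamp screw and hold it a quarter turn back

### The job

First push the open filter drawer of the white bench unit fully home until it clicks into its catch. Then turn the winged clamp screw on top of the unit clockwise until it seats against its stop, back it off a quarter turn, and finish still gripping the screw by its wing at that setting, so that I can lock it there; do not let go. Leave the bottle, the beaker and the carton beside the unit where they stand.

Things in the scene. Friction and masses are not known exactly. Their poses are not given: they have to be found in the camera images.
- filter_unit: White box-shaped bench instrument, 170 (x, deep) x 220 (y, wide) x 90 mm high, fixed to the bench. Origin: centre of its underside on the bench; its front, with the drawer, faces its own -x; z up.
- filter_drawer (a joint): How far the drawer is out, in m: 0 = fully home, up to 0.075; it slides along the unit's own -x when opening. Friction about 0.5 N; a sprung roller catch resists between about 8 and 4 mm out (about 4 N more), then pulls the drawer home over the last 2 mm and keeps it there. The front panel (214 mm wide, 12 mm thick, from 16 to 78 mm above the bench) stays in front of the case when home.
- drawer_handle (a point): Middle of the drawer's steel bar handle, 100 mm long along the unit's y, bar 11 mm thick, its centre 35 mm in front of the drawer's front panel and 58 mm above the bench. It moves with the drawer; when home it lies 132 mm from the unit's origin along the unit's -x.
- clamp_screw (a joint): Angle of the clamp screw in rad, counter-clockwise from above positive: 0 = seated against its firm stop (turned clockwise as far as it goes), grows as it is backed off, at most 3.4. It stays where it is left (friction about 0.05 N m) and does not rise or fall. It starts between 1.9 and 2.9.
- screw_grip (a point): Grip point on the screw's vertical axis, 134 mm above the bench, 45 mm to the unit's +y of its origin. The steel wing around it is an upright plate 42 mm long, 12 mm thick, from 110 to 148 mm above the bench; below it a collar 28 mm across (104 to 110 mm) and on the case a round boss 48 mm across (90 to 98 mm). The point's own x axis runs along the wing, away from the pointer nib.
- screw_nib (a point): Tip of the 12 mm long, 4 mm thick pointer nib that sticks out of one end of the wing at its foot, 32 mm from the screw axis and 115 mm above the bench. Seated it points to the unit's front (unit's -x), over a small rib on the case; backed off a quarter turn it points to the unit's -y.
- bottle: Bystander: white plastic bottle, 60 mm across, 150 mm tall, loose, beside the unit. Origin: centre of its underside.
- beaker: Bystander: glass beaker, 66 mm across, 85 mm tall, loose, beside the unit. Origin: centre of its underside.
- carton: Bystander: cardboard carton 70 x 100 x 50 mm, loose, beside the unit. Origin: centre of its underside.

How it is judged:
By the outcome, as a careful person would: the job done as asked, in the order asked, and still so for the second after the job is handed in, while the arm keeps its last pose, push and grip.
It also fails if it takes over 67 s, if anything falls off the work surface, if the arm or the gripper's body presses on something with over 40 N, if the wrist force passes 120 N, or if a joint passes its speed limit or range.

### The arm

A 6-joint arm with a two-finger parallel gripper is mounted at the origin on the work surface. World frame = base frame: x ahead of the robot, y to its left, z up, the work surface at z = 0. Lengths are in m, angles in rad, forces in N, time in s.
With the tool pointing down it reaches from about 0.325 to 0.9 m from the base axis. Payload 6.1 kg.
Tool frame: the origin (TCP) lies at the very end of the fingers, on their centre line; the grasp point (between the pads) lies 19 mm behind it; z points along the fingers, x is the direction in which the jaws open and shut, and the axes are right-handed (so a half turn about z gives the same grasp; the last joint's range is limited). The gripper opens to 85 mm and grips with 20 to 120 N. Pads are 22 mm wide; open, the fingers measure 114 mm over their backs; the gripper's body (76 mm by 85 mm) begins 54 mm behind the grasp point. The pads swing forward as they close: fully open they stand 13 mm farther back than shut.
Start: joints at [-1.402, 0.22, 1.526, -0, 1.395, -0.126], TCP at [0.182, -0.598, 0.198] pointing down, gripper open.
Joint ranges: [-2.98, 2.98], [-0.91, 2.08], [0.09, 2.57], [-1.24, 4.39], [0.2, 2.65], [-2.68, 2.68]. Speed limits (rad/s): [2.57, 2.57, 3.01, 3.14, 3.14, 3.14].

### API

Orientations are given as a 3x3 rotation matrix whose columns are the frame's x, y, z axes.
In Python, from rig import env gives the robot as it stands.
- The arm moves only by the tool move_arm, never from a script. Its argument "steps" is a list of rows, each a list of 7 numbers: the turn, a rotation vector about the tool's x, y, z in rad, then the shift along the tool's x, y, z in mm, then the gripper command: -1 is shut, 1 is fully open, values between are in proportion. A call has 1 to 20 rows; each row shifts and turns the commanded pose from where the row before left it, along the tool's axes as they then stand; what a row does not reach is not made up. A row lasts 1/8 s, in which the tool goes at most 62.5 mm and 10.7 degrees, less where a joint would pass 70% of its speed; a pose out of reach is approached as far as the arm can. A call with a gripper value outside its range is refused whole. The fingers move at their own pace and stop on an object; the grip force is fixed at half the most. Time passes only in rows, so rows that do not move let the fingers close. It gives the time, the measured TCP pose, the force and the opening at its end, in the units of the state.
- env.observe(): the state, without advancing time (a new reading comes with each control period).
- env.read_camera(name): name is "scene" or "top" or "wrist"; returns (picture, depth): 420x560x3 uint8, red, green, blue; 420x560 float32, m along the optical axis (not along the pixel's ray), 0 where there is no reading.
- env.camera_info(name): a dict with "vfov" (degrees; the focal length in pixels is half the picture's height over the tangent of half this angle, whatever the lens; pixels are square), "cx", "cy" (the principal point, pixels), "R" (3x3) and "t" (3): a world point X has camera coordinates R X + t; the wrist camera has in their place "hand_eye" (4x4, takes a point from camera to tool coordinates, whose origin is the TCP and whose axes are the tool frame's). Camera axes: x right, y down, z forward; pixel columns grow to the right and rows downward; lengths in m; the calibration is good to about 2 mm. A picture is of the moment at which its call begins: read the wrist's pose just before it. camera_info takes no time and is no camera call.
- env.hand_in(): hands the job in, once; it reports no verdict.
The state is a dict: "time": time; "joints": joint angles; "qvel": joint speeds; "effort": joint torques, N m; "position": TCP position; "eef_rot": TCP orientation; "contact_force": force on the tool from outside, world axes, zero at the start; "wrist_torque": the same for the moment, N m; "finger_gap": opening from 0.0 (shut) to 1.0 (fully open).
Only numpy, scipy, OpenCV 4.12 (cv2) and the standard library are available. Lean on these libraries where they do the work, as an engineer would, in place of code of your own. Each camera call takes 0.05 s, during which the arm holds its last target. There are 200 camera calls.

## Working session

There is one attempt and no reset: what is moved stays moved. The work goes in short steps, Python scripts to look and compute and a tool call to move; the robot and the scene stay as the last step left them, time stands still between calls to the robot, and variables do not carry over. Pictures are saved under pics/ and viewed, about 8 in all and at most 12, crops included, and the job is handed in when it is done.

Besides the shell and the picture viewer there is one more tool, called after "Emit:" by a JSON object that holds its "fn" and its "kwargs". move_arm: Moves the arm, as the interface text tells. Its arguments: {"type":"object","properties":{"steps":{"type":"array","items":{"type":"array","items":{"type":"number"}}}},"required":["steps"]}

```bash
ls; mkdir -p pics; cat > h.py <<'E'
import numpy as np, cv2
from rig import env
def cam(n):
    s=env.observe(); im,d=env.read_camera(n); c=env.camera_info(n)
    f=im.shape[0]/2/np.tan(np.radians(c["vfov"])/2)
    v,u=np.mgrid[:im.shape[0],:im.shape[1]]
    P=np.stack([(u-c["cx"])/f*d,(v-c["cy"])/f*d,d],-1)
    if "R" in c: W=(P-np.array(c["t"]))@np.array(c["R"])
    else:
        H=np.array(c["hand_eye"]); W=(P@H[:3,:3].T+H[:3,3])@np.array(s["eef_rot"]).T+np.array(s["position"])
    W[d==0]=np.nan
    return im,d,W
def save(im,name): cv2.imwrite("pics/"+name,im[...,::-1])
E
python3 - <<'E'
from h import *
a,d,W=cam("top"); b,_,W2=cam("scene")
save(a,"top.png"); save(b,"scene.png")
np.savez("t.npz",a=a,W=W,b=b,W2=W2)
print(env.observe())
E
```

```text
pics
{'time': 0.1, 'joints': array([-1.40209340e+00,  2.21165744e-01,  1.52750631e+00,  2.07690557e-05,
        1.39469088e+00, -1.26084974e-01]), 'qvel': array([-0.00198993, -0.002002  , -0.00294346, -0.0010118 ,  0.00240942,
       -0.00012718]), 'effort': array([ 1.62943903e-03, -4.98242497e+01, -3.90547085e+01, -1.66676928e-04,
        5.67299299e-03, -7.36766594e-07]), 'position': array([ 0.18149601, -0.59743652,  0.19739215]), 'eef_rot': array([[ 2.90533160e-01, -9.56864884e-01, -2.77080190e-04],
       [-9.56863317e-01, -2.90533191e-01,  1.74858682e-03],
       [-1.75366232e-03, -2.42894585e-04, -9.99998433e-01]]), 'contact_force': array([ 0.17908572,  0.01582122, -0.09456896]), 'wrist_torque': array([ 0.02876704, -0.03368315, -0.00264989]), 'finger_gap': 1.003784949847028}
```

View pics/top.png

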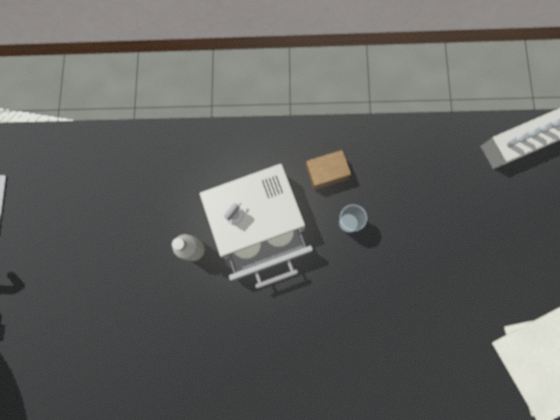

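View pics/scene.png

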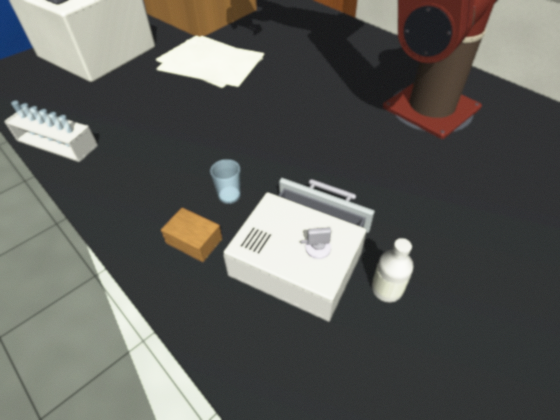

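The top view shows the unit at about (252,209), the screw at (235,212) with its nib pointing right (248,210), the drawer open towards the image bottom with its handle at (276,278), the bottle at (188,247), the beaker at (352,219) and the carton at (328,170). Next I measure.

```bash
python3 - <<'E'
from h import *
z=np.load("t.npz")
for n,W,box in (("top",z["W"],(150,290,180,330)),("scene",z["W2"],(170,320,210,390))):
    r0,r1,c0,c1=box; Q=W[r0:r1,c0:c1].reshape(-1,3); Q=Q[~np.isnan(Q[:,0])]
    print(n,"bench z",np.nanmedian(W[300:330,200:240,2]) if n=="top" else "")
    C=Q[abs(Q[:,2]-.09)<.005]; 
    print(len(C),np.median(C[:,2]),cv2.minAreaRect((C[:,:2]*1000).astype(np.float32)))
    S=Q[(Q[:,2]>.125)&(Q[:,2]<.156)]; print("screw",len(S),np.median(S,0))
W=z["W"]
for u,v in ((276,278),(258,284),(294,273),(271,263),(231,275),(311,252),(235,210),(248,210),(202,192),(282,167),(301,230),(220,255),(188,247),(180,243),(352,219),(328,170)): print(u,v,W[v,u].round(4))
E
```

```text
top bench z 0.0003075774856802334
5633 0.09037549651736475 ((648.2474975585938, 157.2783203125), (170.71380615234375, 313.0643310546875), 19.48282814025879)
screw 180 [0.6399477  0.1597341  0.14735649]
scene bench z 
7936 0.08985966118312785 ((677.731689453125, 77.73741149902344), (182.324951171875, 437.0732116699219), 16.093355178833008)
screw 293 [0.65606607 0.15692686 0.14315715]
276 278 [0.4951 0.0536 0.0619]
258 284 [0.4808 0.098  0.0624]
294 273 [0.507  0.0091 0.0622]
271 263 [0.5311 0.065  0.0776]
231 275 [0.5028 0.1629 0.0769]
311 252 [ 0.5637 -0.0374 -0.001 ]
235 210 [0.6515 0.1459 0.142 ]
248 210 [0.6612 0.1209 0.0905]
202 192 [0.7087 0.2369 0.0913]
282 167 [0.7705 0.0356 0.0904]
301 230 [ 0.6178 -0.011   0.0336]
220 255 [0.5505 0.1882 0.0919]
188 247 [0.5685 0.2615 0.1143]
180 243 [0.5742 0.2707 0.1508]
352 219 [ 0.6497 -0.1477  0.0059]
328 170 [ 0.7727 -0.0837  0.0506]
```

```bash
python3 - <<'E'
from h import *
z=np.load("t.npz")
for k in ("W","W2"):
    W=z[k]; m=(abs(W[...,2]-.09)<.004).astype(np.uint8); m=cv2.morphologyEx(m,cv2.MORPH_OPEN,np.ones((5,5)))
    n,l,st,_=cv2.connectedComponentsWithStats(m)
    i=1+np.argmax(st[1:,4]); C=W[l==i]
    r=cv2.minAreaRect((C[:,:2]*1000).astype(np.float32)); print(r)
    c=np.array(r[0])/1000; a=np.radians(r[2]); 
    if r[1][0]>r[1][1]: a-=np.pi/2
    X=np.array([np.cos(a),np.sin(a)]);Y=np.array([-X[1],X[0]])
    print("yaw",np.degrees(a),"origin",c,"screw",c+.045*Y)
    L=(W[...,:2]-c)@np.stack([X,Y],1)
    for nm,lo,hi in (("handle",.056,.066),("panel",.072,.08),("wing",.14,.152),("nib",.112,.119)):
        s=(W[...,2]>lo)&(W[...,2]<hi)&(np.abs(L[...,1])<.115)&(L[...,0]>-.24)&(L[...,0]<(.0851 if nm in("wing","nib") else -.1))
        if nm in("wing","nib"): s&=np.hypot(L[...,0],L[...,1]-.045)<.045
        if s.sum()<3: continue
        q=L[s]; print(nm,len(q),np.median(q,0).round(4),q.min(0).round(4),q.max(0).round(4), cv2.minAreaRect((q*1000).astype(np.float32)))
E
```

```text
((663.6642456054688, 113.33267211914062), (170.39755249023438, 219.9368896484375), 19.262468338012695)
yaw 19.262468338012695 origin [0.66366425 0.11333267] screw [0.64881892 0.15581345]
handle 417 [-0.1683  0.0007] [-0.1867 -0.1052] [-0.1007  0.104 ] ((-143.9017791748047, -0.619964599609375), (209.26756286621094, 85.90775299072266), 89.8581314086914)
panel 379 [-0.1401 -0.0019] [-0.1465 -0.1072] [-0.1338  0.1065] ((-140.19496154785156, -0.34958648681640625), (12.103021621704102, 213.71875), 0.28478702902793884)
wing 98 [-0.0015  0.0453] [-0.0153  0.0262] [0.0132 0.0639] ((-0.48024892807006836, 45.05316162109375), (12.373573303222656, 41.28466796875), 32.36296844482422)
nib 23 [-0.0026  0.0366] [-0.0157  0.0182] [0.0171 0.0624] ((-1.2217187881469727, 38.287261962890625), (9.685821533203125, 51.5303840637207), 33.75795364379883)
((667.7931518554688, 112.77972412109375), (171.55552673339844, 219.56568908691406), 19.451618194580078)
yaw 19.451618194580078 origin [0.66779315 0.11277972] screw [0.65280767 0.15521126]
handle 719 [-0.1348  0.0037] [-0.1865 -0.1064] [-0.1062  0.1063] ((-146.49246215820312, -0.0886077880859375), (79.57408142089844, 212.69142150878906), 0.34358853101730347)
panel 552 [-0.1376  0.0047] [-0.148  -0.1071] [-0.1326  0.1065] ((-140.35955810546875, -0.29737091064453125), (15.372467041015625, 213.5193328857422), 0.11471708863973618)
wing 174 [0.0025 0.0449] [-0.012   0.0254] [0.015  0.0639] ((0.8308725357055664, 44.692352294921875), (13.282780647277832, 41.084590911865234), 32.63316345214844)
nib 67 [0.0099 0.0393] [-0.0077  0.0193] [0.0192 0.0642] ((6.384620666503906, 41.980743408203125), (7.3085174560546875, 50.744598388671875), 25.098011016845703)
```

Both cameras agree: yaw is 19.35°, the origin is about (0.6655, 0.113), and the panel is about 49 mm out. The wing's nib sits at −57.6° in the unit frame, so the screw is at about 122° (2.14 rad). I'll move to in front of the handle with the fingers shut and the jaws along the unit's y.

Emit:
{"fn": "move_arm", "kwargs": {"steps": [[0,0,-0.043,0,0,0,-1],[0,0,0,-32,-29.6,0,-1],[0,0,0,-32,-29.6,0,-1],[0,0,0,-32,-29.6,0,-1],[0,0,0,-32,-29.6,0,-1],[0,0,0,-32,-29.6,0,-1],[0,0,0,-32,-29.6,0,-1],[0,0,0,-32,-29.6,0,-1],[0,0,0,-32,-29.6,0,-1],[0,0,0,-32,-29.6,0,-1],[0,0,0,-32,-29.6,0,-1],[0,0,0,-32,-29.6,0,-1],[0,0,0,-32,-29.6,0,-1],[0,0,0,-32,-29.6,0,-1],[0,0,0,-32,-29.6,0,-1],[0,0,0,-32,-29.6,0,-1],[0,0,0,-32,-29.6,0,-1],[0,0,0,0,0,0,-1]]}}

```text
time: 2.35
position: [0.4589, 0.0444, 0.1979]
eef_rot: [[0.335, -0.942, -0.001], [-0.942, -0.335, 0.001], [-0.001, 0.001, -1.0]]
contact_force: [-0.2, -1.4, -0.2]
finger_gap: -0.001
```

Emit:
{"fn": "move_arm", "kwargs": {"steps": [[0,0,0,2,0,40,-1],[0,0,0,2,0,40,-1],[0,0,0,0,0,40,-1],[0,0,0,0,0,34,-1],[0,0,0,0,0,0,-1],[0,0,0,0,-8,0,-1],[0,0,0,0,-8,0,-1],[0,0,0,0,-6,0,-1],[0,0,0,0,-6,0,-1],[0,0,0,0,-6,0,-1],[0,0,0,0,-6,0,-1],[0,0,0,0,-5,0,-1],[0,0,0,0,-5,0,-1],[0,0,0,0,0,0,-1]]}}

```text
time: 4.1
position: [0.5076, 0.0549, 0.0444]
eef_rot: [[0.332, -0.943, 0.0], [-0.943, -0.332, 0.0], [0.0, -0.0, -1.0]]
contact_force: [-0.2, -0.6, 0.3]
finger_gap: -0.002
```

Emit:
{"fn": "move_arm", "kwargs": {"steps": [[0,0,0,0,-4,0,-1],[0,0,0,0,-4,0,-1],[0,0,0,0,-2,0,-1],[0,0,0,0,-2,0,-1],[0,0,0,0,-2,0,-1],[0,0,0,0,0,0,-1]]}}

```text
time: 4.85
position: [0.5205, 0.0595, 0.0444]
eef_rot: [[0.331, -0.943, -0.0], [-0.943, -0.331, 0.0], [-0.0, 0.0, -1.0]]
contact_force: [1.0, -0.3, 0.1]
finger_gap: 0.002
```

```bash
python3 - <<'E'
from h import *
s=env.observe();print(s["position"],s["contact_force"])
a,d,W=cam("top")
c=np.array([.6655,.113]);t=np.radians(19.35);X=np.array([np.cos(t),np.sin(t)]);Y=np.array([-X[1],X[0]])
L=(W[...,:2]-c)@np.stack([X,Y],1)
s=(W[...,2]>.072)&(W[...,2]<.083)&(abs(L[...,1])<.1)&(abs(L[...,1])>.06)&(L[...,0]<-.087)&(L[...,0]>-.25)
print(s.sum(),np.median(L[s],0),L[s].min(0),L[s].max(0))
save(cv2.resize(a[130:330,120:390],(800,592)),"push.png")
E
```

```text
[0.52051548 0.05945356 0.04437946] [ 0.97151009 -0.27199962  0.14908907]
24 [-0.14167805 -0.09447958] [-0.14679724 -0.09971124] [-0.13507089 -0.08800068]
```

View pics/push.png

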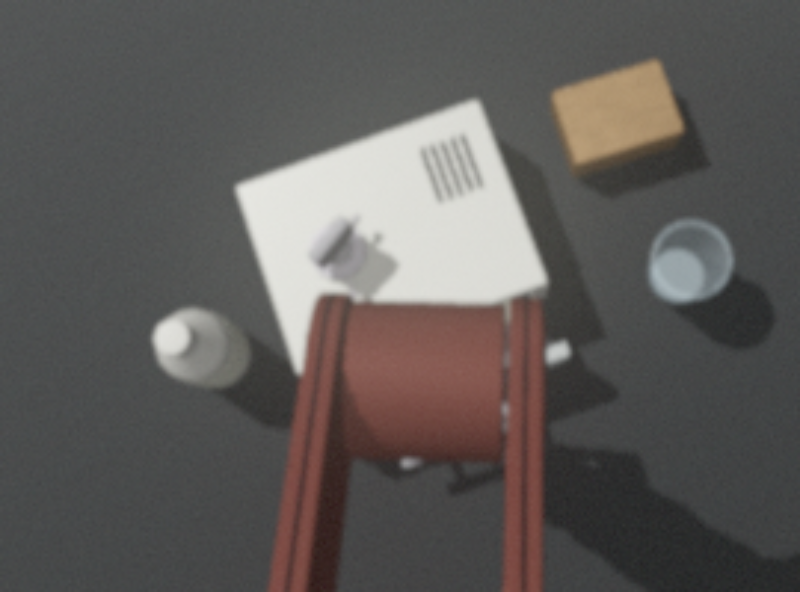

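The panel's visible end still reads about −0.141, as before the push, and there is no contact force. That contradicts the TCP position, so I'll look from the scene camera.

```bash
python3 - <<'E'
from h import *
a,d,W=cam("scene")
save(cv2.resize(a[130:330,200:440],(720,600)),"push2.png")
c=np.array([.6655,.113]);t=np.radians(19.35);X=np.array([np.cos(t),np.sin(t)]);Y=np.array([-X[1],X[0]])
L=(W[...,:2]-c)@np.stack([X,Y],1)
for lo in (.015,.05,.072):
  s=(W[...,2]>lo)&(W[...,2]<lo+.012)&(abs(L[...,1])<.11)&(abs(L[...,1])>.02)&(L[...,0]<-.087)&(L[...,0]>-.25)
  print(lo,np.histogram(L[s][:,0],bins=np.arange(-.25,-.08,.01)))
E
```

```text
0.015 (array([0, 0, 0, 0, 0, 0, 0, 0, 0, 0, 1, 9, 0, 0, 0, 0]), array([-0.25, -0.24, -0.23, -0.22, -0.21, -0.2 , -0.19, -0.18, -0.17,
       -0.16, -0.15, -0.14, -0.13, -0.12, -0.11, -0.1 , -0.09]))
0.05 (array([  0,   0,   0,   0,   0,   0,   7,  66,  19,   5,   1,  94, 245,
        20,   4,   0]), array([-0.25, -0.24, -0.23, -0.22, -0.21, -0.2 , -0.19, -0.18, -0.17,
       -0.16, -0.15, -0.14, -0.13, -0.12, -0.11, -0.1 , -0.09]))
0.072 (array([  0,   0,   0,   0,   0,   0,   0,   0,   0,   0,  86, 370,   0,
         0,   0,   0]), array([-0.25, -0.24, -0.23, -0.22, -0.21, -0.2 , -0.19, -0.18, -0.17,
       -0.16, -0.15, -0.14, -0.13, -0.12, -0.11, -0.1 , -0.09]))
```

View pics/push2.png

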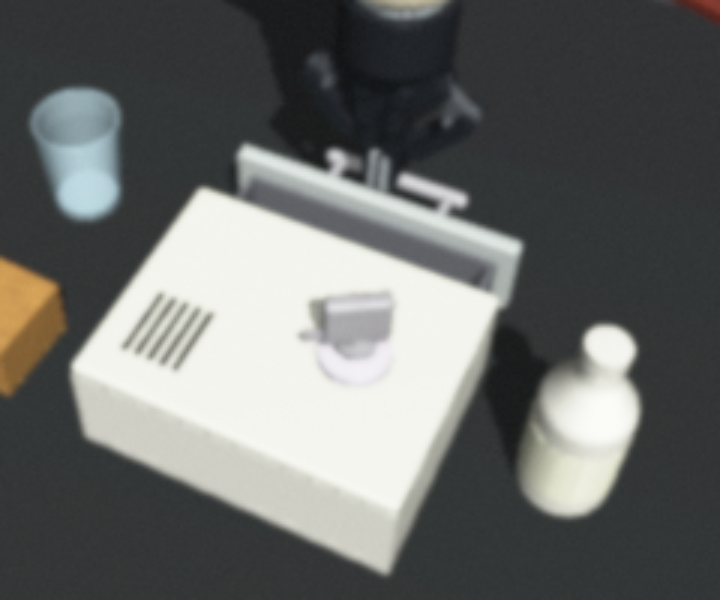

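The fingers appear at (378,170), between the bar and the panel, and the drawer has not moved. I'll measure where the fingertips really are from the depth data.

```bash
python3 - <<'E'
from h import *
c=np.array([.6655,.113]);t=np.radians(19.35);X=np.array([np.cos(t),np.sin(t)]);Y=np.array([-X[1],X[0]])
a,d,W=cam("scene")
for v in range(174,206,2):
  print(v,[tuple((np.r_[(W[v,u,:2]-c)@X,(W[v,u,:2]-c)@Y,W[v,u,2]]*1000).round().tolist()) for u in (318,322,326,329,334,340)])
a,d,W=cam("wrist"); save(a,"w1.png")
E
```

```text
174 [(-147.0, -23.0, 122.0), (-141.0, -12.0, 133.0), (-150.0, -7.0, 126.0), (-135.0, 5.0, 145.0), (-145.0, 12.0, 140.0), (-156.0, 21.0, 133.0)]
176 [(-255.0, -64.0, 1.0), (-140.0, -11.0, 127.0), (-148.0, -6.0, 123.0), (-140.0, 4.0, 134.0), (-148.0, 12.0, 131.0), (-145.0, 25.0, 140.0)]
178 [(-248.0, -61.0, 3.0), (-140.0, -11.0, 122.0), (-148.0, -5.0, 117.0), (-141.0, 4.0, 128.0), (-146.0, 13.0, 127.0), (-140.0, 27.0, 139.0)]
180 [(-245.0, -60.0, -2.0), (-148.0, -14.0, 107.0), (-146.0, -4.0, 114.0), (-138.0, 5.0, 125.0), (-148.0, 13.0, 120.0), (-139.0, 28.0, 135.0)]
182 [(-181.0, -34.0, 62.0), (-146.0, -12.0, 104.0), (-143.0, -2.0, 112.0), (-143.0, 4.0, 114.0), (-158.0, 10.0, 103.0), (-142.0, 27.0, 126.0)]
184 [(-173.0, -31.0, 64.0), (-147.0, -12.0, 97.0), (-143.0, -2.0, 106.0), (-146.0, 3.0, 105.0), (-157.0, 11.0, 99.0), (-256.0, -6.0, -1.0)]
186 [(-174.0, -31.0, 57.0), (-141.0, -10.0, 98.0), (-144.0, -2.0, 99.0), (-148.0, 3.0, 98.0), (-241.0, -16.0, 1.0), (-250.0, -3.0, -1.0)]
188 [(-219.0, -48.0, -0.0), (-140.0, -9.0, 93.0), (-142.0, -1.0, 95.0), (-147.0, 4.0, 93.0), (-179.0, 5.0, 6
[... 417 characters left out ...]
74.0, 22.0, 57.0)]
196 [(-132.0, -14.0, 74.0), (-132.0, -4.0, 79.0), (-136.0, 3.0, 78.0), (-138.0, 9.0, 79.0), (-212.0, -4.0, -0.0), (-220.0, 9.0, -2.0)]
198 [(-133.0, -13.0, 67.0), (-132.0, -4.0, 73.0), (-133.0, 4.0, 75.0), (-134.0, 11.0, 78.0), (-141.0, 19.0, 75.0), (-212.0, 12.0, 0.0)]
200 [(-133.0, -13.0, 61.0), (-132.0, -4.0, 66.0), (-131.0, 6.0, 72.0), (-132.0, 12.0, 74.0), (-132.0, 23.0, 79.0), (-139.0, 33.0, 77.0)]
202 [(-128.0, -11.0, 60.0), (-129.0, -2.0, 63.0), (-133.0, 5.0, 63.0), (-132.0, 12.0, 68.0), (-132.0, 23.0, 73.0), (-134.0, 36.0, 78.0)]
204 [(-129.0, -11.0, 52.0), (-127.0, -1.0, 60.0), (-130.0, 7.0, 61.0), (-133.0, 12.0, 60.0), (-132.0, 24.0, 67.0), (-131.0, 37.0, 75.0)]
```

View pics/w1.png

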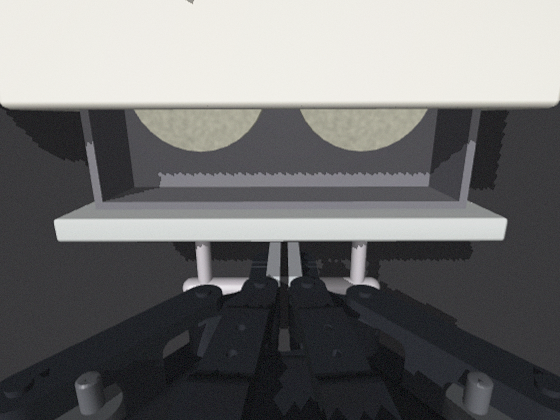

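The fingertips are in the gap between bar and panel, about 2 mm short of the panel's face. The bar never loaded the fingers. Pushing on the panel does the same job: home is TCP at unit x ≈ −0.108, and the gripper body clears the case top by about 27 mm. I'll push a little and check.

Emit:
{"fn": "move_arm", "kwargs": {"steps": [[0,0,0,0,-3,0,-1],[0,0,0,0,-3,0,-1],[0,0,0,0,-3,0,-1],[0,0,0,0,-3,0,-1],[0,0,0,0,0,0,-1]]}}

```text
time: 5.68
position: [0.5322, 0.0635, 0.0444]
eef_rot: [[0.332, -0.943, 0.0], [-0.943, -0.332, 0.0], [0.0, -0.0, -1.0]]
contact_force: [-0.1, -0.1, -0.3]
finger_gap: -0.002
```

```bash
cat > dr.py <<'E'
from h import *
c=np.array([.6655,.113]);t=np.radians(19.35);X=np.array([np.cos(t),np.sin(t)]);Y=np.array([-X[1],X[0]])
s=env.observe(); p=s["position"]; print("tcp unit",(p[:2]-c)@X,(p[:2]-c)@Y,p[2],s["contact_force"].round(2),s["time"])
a,d,W=cam("scene"); L=(W[...,:2]-c)@np.stack([X,Y],1)
for nm,lo,hi in(("panel",.074,.082),("bar",.056,.067)):
  q=(W[...,2]>lo)&(W[...,2]<hi)&(abs(L[...,1])<.1)&(abs(L[...,1])>.025)&(L[...,0]<-.087)&(L[...,0]>-.25)
  if nm=="bar": q&=(abs(L[...,1])<.055)
  print(nm,q.sum(),np.histogram(L[q][:,0],bins=np.arange(-.2,-.08,.01))[0],"from -.2 by .01; median",np.median(L[q][:,0]))
E
python3 dr.py
```

```text
tcp unit -0.14220088601269396 -0.0025363516810696443 0.04444940393839376 [-0.14 -0.07 -0.34] 5.675
panel 357 [  0   0   0   0   0   0  23 275  59   0   0] from -.2 by .01; median -0.1236361704918219
bar 284 [  0   0   1 108  27  12   0  27 109   0   0] from -.2 by .01; median -0.14751678946389607
```

The panel moved with the tool. I continue home.

Emit:
{"fn": "move_arm", "kwargs": {"steps": [[0,0,0,0,-4,0,-1],[0,0,0,0,-4,0,-1],[0,0,0,0,-4,0,-1],[0,0,0,0,-4,0,-1],[0,0,0,0,-4,0,-1],[0,0,0,0,-3,0,-1],[0,0,0,0,-3,0,-1],[0,0,0,0,-2,0,-1],[0,0,0,0,-2,0,-1],[0,0,0,0,-2,0,-1],[0,0,0,0,0,0,-1]]}}

```text
time: 7.1
position: [0.5622, 0.074, 0.0445]
eef_rot: [[0.331, -0.943, 0.0], [-0.943, -0.331, 0.0], [0.0, -0.0, -1.0]]
contact_force: [0.1, 0.6, -0.3]
finger_gap: 0.002
```

```bash
python3 dr.py
```

```text
tcp unit -0.11033196757200132 -0.002546504047268014 0.04447712963157852 [ 0.14  0.63 -0.28] 7.1
panel 209 [  0   0   0   0   0   0   0   0   0   4 204] from -.2 by .01; median -0.0954358396271307
bar 155 [ 0  0  0  0  0  1 94 40 20  0  0] from -.2 by .01; median -0.13085203252897099
```

Emit:
{"fn": "move_arm", "kwargs": {"steps": [[0,0,0,0,-1,0,-1],[0,0,0,0,-1,0,-1],[0,0,0,0,-1,0,-1],[0,0,0,0,0,0,-1]]}}

```text
time: 7.65
position: [0.5649, 0.0751, 0.0444]
eef_rot: [[0.331, -0.943, 0.0], [-0.943, -0.331, 0.0], [-0.0, -0.0, -1.0]]
contact_force: [-0.1, 0.4, -0.2]
finger_gap: 0.002
```

Emit:
{"fn": "move_arm", "kwargs": {"steps": [[0,0,0,0,-1,0,-1],[0,0,0,0,-1,0,-1],[0,0,0,0,0,0,-1]]}}

```text
time: 8.02
position: [0.5668, 0.0757, 0.0444]
eef_rot: [[0.331, -0.943, 0.0], [-0.943, -0.331, 0.0], [0.0, -0.0, -1.0]]
contact_force: [-0.6, -0.1, 0.3]
finger_gap: 0.004
```

```bash
python3 dr.py
```

```text
tcp unit -0.10545937755538587 -0.002488533961476899 0.044427237866888375 [-0.55 -0.13  0.27] 8.025
panel 84 [ 0  0  0  0  0  0  0  0  0  0 84] from -.2 by .01; median -0.09294073906275838
bar 153 [ 0  0  0  0  0  0 27 91 29  6  0] from -.2 by .01; median -0.12592570203479564
```

Emit:
{"fn": "move_arm", "kwargs": {"steps": [[0,0,0,0,-1,0,-1],[0,0,0,0,-1,0,-1],[0,0,0,0,0,0,-1]]}}

```text
time: 8.45
position: [0.5672, 0.0759, 0.0441]
eef_rot: [[0.332, -0.943, -0.003], [-0.943, -0.332, -0.001], [-0.0, 0.003, -1.0]]
contact_force: [-5.8, -1.5, 4.2]
finger_gap: 0.004
```

```bash
python3 dr.py
```

```text
tcp unit -0.10508207034863756 -0.002460775471752434 0.044146467451311074 [-5.77 -1.49  4.18] 8.45
panel 82 [ 0  0  0  0  0  0  0  0  0  0 79] from -.2 by .01; median -0.09294609474899038
bar 151 [ 0  0  0  0  0  0 22 95 28  6  0] from -.2 by .01; median -0.1258691209107735
```

Emit:
{"fn": "move_arm", "kwargs": {"steps": [[0,0,0,0,-1,0,-1],[0,0,0,0,-1,0,-1],[0,0,0,0,0,0,-1]]}}

```text
time: 8.88
position: [0.5673, 0.0759, 0.044]
eef_rot: [[0.332, -0.943, -0.007], [-0.943, -0.332, -0.002], [-0.001, 0.007, -1.0]]
contact_force: [-11.8, -5.4, 9.6]
finger_gap: 0.003
```

That is a hard stop at about 13 N, and the panel no longer moves. I relieve the push, lift straight up, open the gripper, move over the screw, and look at the drawer and the wing again from there.

Emit:
{"fn": "move_arm", "kwargs": {"steps": [[0,0,0,0,3,0,-1],[0,0,0,0,2.5,0,-1],[0,0,0,0,0,0,-1],[0,0,0,0,0,-20,-1],[0,0,0,0,0,-30,-1],[0,0,0,0,0,-40,-1],[0,0,0,0,0,-40,-1],[0,0,0,0,0,-40,1],[0,0,0,0,0,-20,1],[0,0,0,0,0,0,1]]}}

```text
time: 10.12
position: [0.5664, 0.0752, 0.2366]
eef_rot: [[0.332, -0.943, 0.004], [-0.943, -0.332, -0.0], [0.001, -0.004, -1.0]]
contact_force: [-0.1, -0.2, -0.2]
finger_gap: 0.632
```

```bash
python3 dr.py; python3 - <<'E'
from h import *
c=np.array([.6655,.113]);t=np.radians(19.35);X=np.array([np.cos(t),np.sin(t)]);Y=np.array([-X[1],X[0]])
s=env.observe(); print(s["position"],s["eef_rot"].round(3))
a,d,W=cam("wrist"); save(a,"w2.png"); L=(W[...,:2]-c)@np.stack([X,Y],1)
for nm,lo,hi in(("wing",.143,.153),("nib",.113,.119),("case",.087,.093),("panel",.074,.081),("bar",.056,.066)):
  q=(W[...,2]>lo)&(W[...,2]<hi)
  if nm in("wing","nib"): q&=np.hypot(L[...,0],L[...,1]-.045)<.05
  else: q&=(abs(L[...,1])<.12)&(abs(L[...,0])<.25)
  if q.sum()>5: print(nm,q.sum(),L[q].min(0),L[q].max(0),np.median(L[q],0),cv2.minAreaRect((L[q]*1000).astype(np.float32)))
E
```

```text
tcp unit -0.10600555171197446 -0.0028143831472656824 0.23657219885840813 [-0.13 -0.23 -0.16] 10.125
panel 81 [ 0  0  0  0  0  0  0  0  0  0 81] from -.2 by .01; median -0.09276895262922148
bar 169 [  0   0   0   0   0   0  27 107  30   5   0] from -.2 by .01; median -0.12616378136029024
[0.56532618 0.07520413 0.23438819] [[ 0.331 -0.943  0.001]
 [-0.943 -0.331  0.   ]
 [ 0.    -0.    -1.   ]]
wing 915 [-0.01535318  0.02578457] [0.0142229  0.06446685] [-0.00054641  0.04449533] ((-0.3555459976196289, 45.065433502197266), (12.249889373779297, 41.742515563964844), 32.99361801147461)
nib 145 [-0.01516452  0.01721646] [0.01837895 0.05886543] [0.01146181 0.02585595] ((-0.33858776092529297, 37.369895935058594), (7.073889255523682, 51.74382400512695), 42.37948989868164)
case 34481 [-0.08461445 -0.10929673] [0.05859713 0.10985539] [-0.00907259 -0.00701046] ((-13.011398315429688, 0.2650299072265625), (142.8734130859375, 218.98239135742188), 0.09437590837478638)
panel 2029 [-0.09679459 -0.10658613] [-0.08658705  0.10672111] [-0.09142056  0.00072801] ((-91.68584442138672, 0.06695556640625), (10.106267929077148, 213.31509399414062), 0.06771814078092575)
bar 1242 [-0.13760743 -0.05447987] [-0.0999477   0.05407452] [-0.12916152  0.00144577] ((-118.7812728881836, -0.19029998779296875), (37.582698822021484, 108.55029296875), 0.05651617422699928)
```

View pics/w2.png

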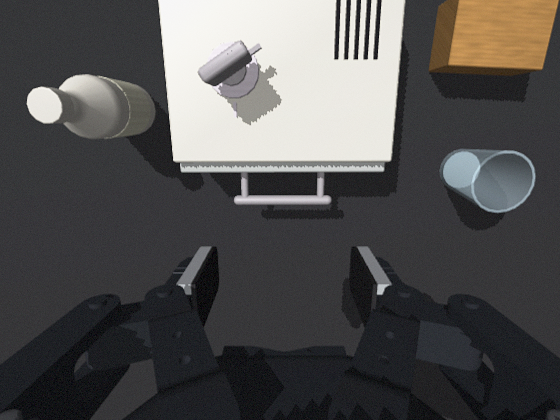

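The drawer is home: the panel spans −96.8 to −86.6 mm (expected −97 to −85). In this picture the wing is at (225,62) with its nib at (258,47). The axis measures (−0.3, 45.1) mm in the unit frame and the screw is at about 123°. Now I move above it and turn the jaws across the wing.

Emit:
{"fn": "move_arm", "kwargs": {"steps": [[0,0,0,-16,-35.5,0,1],[0,0,0,-16,-35.5,0,1],[0,0,0,-16,-35.5,0,1],[0,0,-0.179,0,0,0,1],[0,0,-0.179,0,0,0,1],[0,0,-0.179,0,0,0,1],[0,0,-0.179,0,0,0,1],[0,0,-0.179,0,0,0,1],[0,0,-0.179,0,0,0,1],[0,0,-0.179,0,0,0,1],[0,0,-0.179,0,0,0,1],[0,0,-0.179,0,0,0,1],[0,0,-0.179,0,0,0,1],[0,0,-0.179,0,0,0,1],[0,0,-0.179,0,0,0,1],[0,0,0,0,0,0,1]]}}

```text
time: 12.22
position: [0.6487, 0.1556, 0.2317]
eef_rot: [[0.611, 0.792, -0.004], [0.792, -0.611, -0.0], [-0.003, -0.003, -1.0]]
contact_force: [-0.4, -0.8, -0.3]
finger_gap: 1.0
```

```bash
cat > sc.py <<'E'
from h import *
c=np.array([.6655,.113]);t=np.radians(19.35);X=np.array([np.cos(t),np.sin(t)]);Y=np.array([-X[1],X[0]])
s=env.observe(); R=s["eef_rot"];p=s["position"]
ax=c+.045*Y-.0003*X
e=R.T@np.r_[ax-p[:2],.115-p[2]]
print("tool shift to grip mm",(e*1000).round(1),"jaw unit deg",np.degrees(np.arctan2(R[1,0],R[0,0]))-19.35,"tilt",R[:,2].round(4),"j",s["joints"].round(2),"F",s["contact_force"].round(1),"M",s["wrist_torque"].round(2),s["finger_gap"],s["time"])
E
python3 sc.py
```

```text
tool shift to grip mm [  1.1   1.8 116.7] jaw unit deg 32.981878794167926 tilt [-4.1e-03 -5.0e-04 -1.0e+00] j [ 0.12  0.31  1.36 -0.    1.48 -0.8 ] F [-0.4 -0.8 -0.3] M [-0.02  0.01  0.  ] 0.9997429266324832 12.225
```

Emit:
{"fn": "move_arm", "kwargs": {"steps": [[0,0,0,1,1.5,40,1],[0,0,0,0,0,40,1],[0,0,0,0,0,25,1],[0,0,0,0,0,12,1],[0,0,0,0,0,0,1],[0,0,0,0,0,0,1]]}}

```text
time: 12.98
position: [0.6526, 0.1557, 0.1189]
eef_rot: [[0.61, 0.792, 0.002], [0.792, -0.61, 0.0], [0.002, 0.002, -1.0]]
contact_force: [0.4, -0.9, 0.1]
finger_gap: 1.0
```

```bash
python3 sc.py
```

```text
tool shift to grip mm [-1.7 -1.6  3.8] jaw unit deg 33.02649214505711 tilt [ 2.1e-03  3.0e-04 -1.0e+00] j [ 0.12  0.39  1.47  0.    1.28 -0.8 ] F [ 0.4 -0.9  0.1] M [-0.01  0.06  0.01] 1.0003098104167094 12.975
```

Emit:
{"fn": "move_arm", "kwargs": {"steps": [[0,0,0,-1,-1,3,1],[0,0,0,0,0,0,-1],[0,0,0,0,0,0,-1],[0,0,0,0,0,0,-1],[0,0,0,0,0,0,-1],[0,0,0,0,0,0,-1],[0,0,0,0,0,0,-1],[0,0,0,0,0,0,-1],[0,0,0,0,0,0,-1]]}}

```text
time: 14.1
position: [0.6509, 0.1555, 0.1152]
eef_rot: [[0.61, 0.793, 0.002], [0.793, -0.61, 0.0], [0.001, 0.001, -1.0]]
contact_force: [0.7, 0.4, 4.6]
finger_gap: 0.001
```

```bash
python3 sc.py
```

```text
tool shift to grip mm [-0.4 -0.4  0.2] jaw unit deg 33.077622636759784 tilt [ 1.5e-03  2.0e-04 -1.0e+00] j [ 0.12  0.39  1.48 -0.    1.27 -0.8 ] F [0.7 0.4 4.6] M [ 0.07 -0.04 -0.06] 0.0010273386835291537 14.1
```

The fingers closed fully (gap 0.001), where a 12 mm wing should give about 0.14, so the wing isn't between the pads. I'll look.

```bash
python3 - <<'E'
from h import *
a,d,W=cam("wrist"); b,_,W2=cam("scene")
o=np.hstack([cv2.resize(a[100:420,130:430],(375,400)),cv2.resize(b[150:310,240:400],(400,400))]); save(o,"g1.png")
for v in range(205,250,3): print(v,[tuple((W2[v,u]*1000).round()) for u in (310,315,319,323)])
E
```

```text
205 [(np.float64(528.0), np.float64(20.0), np.float64(0.0)), (np.float64(673.0), np.float64(159.0), np.float64(232.0)), (np.float64(680.0), np.float64(173.0), np.float64(250.0)), (np.float64(683.0), np.float64(184.0), np.float64(260.0))]
208 [(np.float64(592.0), np.float64(77.0), np.float64(90.0)), (np.float64(673.0), np.float64(160.0), np.float64(225.0)), (np.float64(678.0), np.float64(172.0), np.float64(239.0)), (np.float64(683.0), np.float64(184.0), np.float64(254.0))]
211 [(np.float64(598.0), np.float64(83.0), np.float64(91.0)), (np.float64(671.0), np.float64(158.0), np.float64(215.0)), (np.float64(668.0), np.float64(164.0), np.float64(218.0)), (np.float64(662.0), np.float64(168.0), np.float64(216.0))]
214 [(np.float64(605.0), np.float64(89.0), np.float64(92.0)), (np.float64(672.0), np.float64(160.0), np.float64(210.0)), (np.float64(660.0), np.float64(158.0), np.float64(198.0)), (np.float64(656.0), np.float64(163.0), np.float64(199.0))]
217 [(np.float64(nan), np.float64(nan), np.float64(nan)), (np.float64(669.0), np.float64(158.0), np.float64(198.0)), (np.float64(687.0), np.float
[... 1794 characters left out ...]
0), np.float64(151.0), np.float64(124.0)), (np.float64(661.0), np.float64(155.0), np.float64(120.0)), (np.float64(656.0), np.float64(160.0), np.float64(120.0)), (np.float64(650.0), np.float64(164.0), np.float64(119.0))]
244 [(np.float64(669.0), np.float64(151.0), np.float64(114.0)), (np.float64(659.0), np.float64(154.0), np.float64(109.0)), (np.float64(655.0), np.float64(160.0), np.float64(111.0)), (np.float64(649.0), np.float64(165.0), np.float64(109.0))]
247 [(np.float64(665.0), np.float64(147.0), np.float64(97.0)), (np.float64(665.0), np.float64(160.0), np.float64(111.0)), (np.float64(660.0), np.float64(165.0), np.float64(110.0)), (np.float64(654.0), np.float64(169.0), np.float64(109.0))]
```

View pics/g1.png

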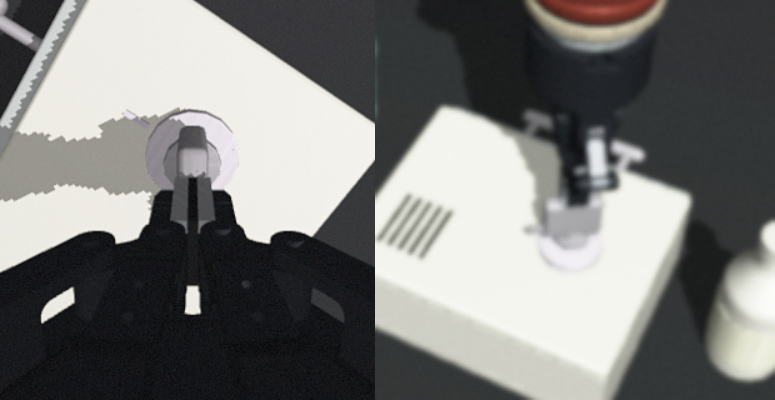

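The fingertips rest on top of the wing at z ≈ 0.148, while the reported TCP is at 0.115. The real fingertips therefore sit about 33 mm higher than the reported TCP. This also explains why the shut fingers passed over the drawer bar and met only the top of the panel. I'll open and descend about 31 mm more, watching the force.

Emit:
{"fn": "move_arm", "kwargs": {"steps": [[0,0,0,0,0,0,1],[0,0,0,0,0,0,1],[0,0,0,0,0,0,1],[0,0,0,0,0,0,1],[0,0,0,0,0,0,1],[0,0,0,0,0,0,1],[0,0,0,0,0,8,1],[0,0,0,0,0,8,1],[0,0,0,0,0,8,1],[0,0,0,0,0,0,1]]}}

```text
time: 15.45
position: [0.6492, 0.1553, 0.0888]
eef_rot: [[0.61, 0.793, -0.002], [0.793, -0.61, -0.0], [-0.002, -0.002, -1.0]]
contact_force: [0.3, -0.6, -0.4]
finger_gap: 0.997
```

```bash
python3 sc.py
```

```text
tool shift to grip mm [  0.7   0.8 -26.2] jaw unit deg 33.078039224018376 tilt [-2.5e-03 -3.0e-04 -1.0e+00] j [ 0.12  0.41  1.5  -0.    1.23 -0.8 ] F [ 0.3 -0.6 -0.4] M [0.01 0.01 0.05] 0.9970903941432057 15.45
```

Emit:
{"fn": "move_arm", "kwargs": {"steps": [[0,0,0,0,0,6,1],[0,0,0,0,0,0,1],[0,0,0,0,0,0,-1],[0,0,0,0,0,0,-1],[0,0,0,0,0,0,-1],[0,0,0,0,0,0,-1],[0,0,0,0,0,0,-1],[0,0,0,0,0,0,-1],[0,0,0,0,0,0,-1]]}}

```text
time: 16.58
position: [0.6504, 0.1556, 0.0847]
eef_rot: [[0.61, 0.793, 0.0], [0.793, -0.61, 0.0], [0.0, 0.0, -1.0]]
contact_force: [-0.9, 0.9, 1.7]
finger_gap: 0.131
```

```bash
python3 sc.py
```

```text
tool shift to grip mm [ -0.2   0.  -30.3] jaw unit deg 33.07676160725287 tilt [ 4.e-04  2.e-04 -1.e+00] j [ 0.12  0.42  1.5   0.    1.22 -0.8 ] F [-0.9  0.9  1.7] M [0.13 0.04 0.03] 0.1305088031672272 16.575
```

The wing is gripped: a gap of 0.131 corresponds to 11 mm. Now I turn clockwise (tool +z), most of the way first.

Emit:
{"fn": "move_arm", "kwargs": {"steps": [[0,0,0.1,0,0,0,-1],[0,0,0.15,0,0,0,-1],[0,0,0.15,0,0,0,-1],[0,0,0.15,0,0,0,-1],[0,0,0.15,0,0,0,-1],[0,0,0.15,0,0,0,-1],[0,0,0.15,0,0,0,-1],[0,0,0.15,0,0,0,-1],[0,0,0.15,0,0,0,-1],[0,0,0.15,0,0,0,-1],[0,0,0.15,0,0,0,-1],[0,0,0.15,0,0,0,-1],[0,0,0.15,0,0,0,-1],[0,0,0.15,0,0,0,-1],[0,0,0,0,0,0,-1]]}}

```text
time: 18.45
position: [0.6516, 0.1554, 0.0847]
eef_rot: [[0.422, -0.907, 0.003], [-0.907, -0.422, 0.0], [0.001, -0.003, -1.0]]
contact_force: [5.2, 1.3, -1.3]
finger_gap: 0.13
```

```bash
python3 sc.py
```

```text
tool shift to grip mm [ -0.5   1.2 -30.3] jaw unit deg -84.4140823041366 tilt [ 3.e-03  3.e-04 -1.e+00] j [ 0.12  0.42  1.5  -0.    1.22  1.25] F [ 5.2  1.3 -1.3] M [ 0.1  -0.79 -0.04] 0.12958430324881842 18.45
```

Emit:
{"fn": "move_arm", "kwargs": {"steps": [[0,0,0.035,0,0,0,-1],[0,0,0.035,0,0,0,-1],[0,0,0.03,0,0,0,-1],[0,0,0,0,0,0,-1]]}}

```text
time: 18.95
position: [0.6517, 0.1554, 0.0847]
eef_rot: [[0.331, -0.944, 0.003], [-0.944, -0.331, 0.0], [0.001, -0.003, -1.0]]
contact_force: [6.1, 0.4, -1.1]
finger_gap: 0.136
```

```bash
python3 sc.py
```

```text
tool shift to grip mm [ -0.4   1.2 -30.3] jaw unit deg -90.01638190119905 tilt [ 0.0031  0.     -1.    ] j [ 0.12  0.42  1.5  -0.    1.22  1.35] F [ 6.1  0.4 -1.1] M [ 0.06 -0.83  0.25] 0.135742081315489 18.95
```

Emit:
{"fn": "move_arm", "kwargs": {"steps": [[0,0,0.02,0,0,0,-1],[0,0,0.02,0,0,0,-1],[0,0,0,0,0,0,-1]]}}

```text
time: 19.32
position: [0.6517, 0.1554, 0.0848]
eef_rot: [[0.296, -0.955, 0.003], [-0.955, -0.296, -0.001], [0.002, -0.003, -1.0]]
contact_force: [5.8, -0.2, -1.4]
finger_gap: 0.127
```

```bash
python3 sc.py
```

```text
tool shift to grip mm [ -0.4   1.2 -30.2] jaw unit deg -92.15273525944414 tilt [ 3.4e-03 -7.0e-04 -1.0e+00] j [ 0.12  0.42  1.5  -0.    1.22  1.39] F [ 5.8 -0.2 -1.4] M [ 0.08 -0.83  1.44] 0.127214960710983 19.325
```

The stop is reached: torque rose from 0.25 to 1.44 N m at the expected −90°. Now I back off a quarter turn to jaw angle 0° in the unit frame.

Emit:
{"fn": "move_arm", "kwargs": {"steps": [[0,0,-0.063,0,0,0,-1],[0,0,-0.15,0,0,0,-1],[0,0,-0.15,0,0,0,-1],[0,0,-0.15,0,0,0,-1],[0,0,-0.15,0,0,0,-1],[0,0,-0.15,0,0,0,-1],[0,0,-0.15,0,0,0,-1],[0,0,-0.15,0,0,0,-1],[0,0,-0.15,0,0,0,-1],[0,0,-0.15,0,0,0,-1],[0,0,-0.15,0,0,0,-1],[0,0,-0.1,0,0,0,-1],[0,0,0,0,0,0,-1],[0,0,0,0,0,0,-1]]}}

```text
time: 21.08
position: [0.6507, 0.1558, 0.0847]
eef_rot: [[0.926, 0.377, 0.001], [0.377, -0.926, 0.001], [0.001, -0.0, -1.0]]
contact_force: [2.9, 2.0, 1.2]
finger_gap: 0.128
```

```bash
python3 sc.py; python3 dr.py; python3 - <<'E'
from h import *
c=np.array([.6655,.113]);t=np.radians(19.35);X=np.array([np.cos(t),np.sin(t)]);Y=np.array([-X[1],X[0]])
im={}
for n in("wrist","scene","top"):
  a,d,W=cam(n); im[n]=a; L=(W[...,:2]-c)@np.stack([X,Y],1); D=L-[0,.045]; r=np.hypot(D[...,0],D[...,1])
  q=(W[...,2]>.108)&(W[...,2]<.121)&(r>.0235)&(r<.036)
  print(n,q.sum(),(np.median(D[q],0)*1000).round(1) if q.sum() else "", np.degrees(np.arctan2(*np.median(D[q],0)[::-1])) if q.sum() else "")
o=np.hstack([cv2.resize(im["wrist"][60:420,80:480],(400,360)),cv2.resize(im["scene"][150:310,240:400],(400,360))]); save(o,"g2.png")
E
```

```text
tool shift to grip mm [ -0.5   0.3 -30.3] jaw unit deg 2.8100865642270776 tilt [ 1.1e-03  5.0e-04 -1.0e+00] j [ 0.12  0.42  1.5   0.    1.22 -0.27] F [2.9 2.  1.2] M [ 0.4  -0.4   0.07] 0.1277046453342965 21.075
tcp unit 0.0001845986570026218 0.045279035914477274 0.0846600788320441 [2.93 1.96 1.24] 21.075
panel 77 [ 0  0  0  0  0  0  0  0  0  0 77] from -.2 by .01; median -0.09272454238690692
bar 103 [ 0  0  0  0  0  0 12 56 28  7  0] from -.2 by .01; median -0.12530496750088818
wrist 0  
scene 7 [  4.4 -28.4] -81.23252749042804
top 1 [ -1.9 -31. ] -93.56363141387419
```

View pics/g2.png

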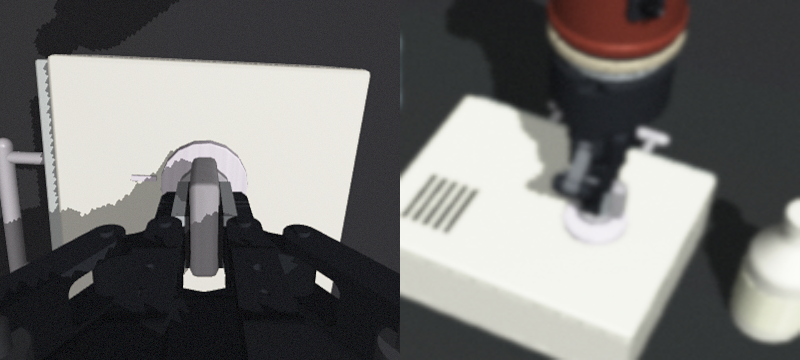

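My rows summed to 2.9° past the quarter turn, so I bring it back to jaw 0°.

Emit:
{"fn": "move_arm", "kwargs": {"steps": [[0,0,0.025,0,0,0,-1],[0,0,0.024,0,0,0,-1],[0,0,0,0,0,0,-1],[0,0,0,0,0,0,-1]]}}

```text
time: 21.78
position: [0.6507, 0.1558, 0.0847]
eef_rot: [[0.944, 0.331, 0.001], [0.331, -0.944, 0.001], [0.001, -0.0, -1.0]]
contact_force: [3.7, 4.4, 1.6]
finger_gap: 0.128
```

```bash
python3 sc.py; python3 - <<'E'
from h import *
c=np.array([.6655,.113]);t=np.radians(19.35);X=np.array([np.cos(t),np.sin(t)]);Y=np.array([-X[1],X[0]])
a,d,W=cam("wrist"); L=(W[...,:2]-c)@np.stack([X,Y],1); D=(L-[0,.045])*1000
for nm,lo,hi in (("wingtop",.144,.152),("panel",.074,.081)):
  q=(W[...,2]>lo)&(W[...,2]<hi)&(abs(D[...,0])<(7.5 if nm=="wingtop" else 110))&(abs(D[...,1])<(26 if nm=="wingtop" else 160))
  if nm=="panel": q&=D[...,0]<-80
  P=D[q]; print(nm,len(P),P.min(0),P.max(0),cv2.minAreaRect(P.astype(np.float32)))
q=(W[...,2]>.103)&(W[...,2]<.125)&(abs(D[...,0])<15)&(D[...,1]<-22)&(D[...,1]>-36)
print("nib",q.sum(),D[q].mean(0))
E
```

```text
tool shift to grip mm [ -0.5   0.3 -30.3] jaw unit deg 0.0019760569732412137 tilt [ 1.1e-03  6.0e-04 -1.0e+00] j [ 0.12  0.42  1.5   0.    1.22 -0.22] F [3.7 4.4 1.6] M [ 0.61 -0.58 -0.07] 0.1277312532339623 21.775
wingtop 2803 [ -7.48599798 -20.6783579 ] [ 7.47347604 21.56974108] ((0.5581536293029785, 0.6100902557373047), (14.973703384399414, 42.149044036865234), 2.86812424659729)
panel 1981 [-97.79388352 -90.95231927] [-89.27291041  61.7479358 ] ((-93.55680847167969, -14.602310180664062), (8.40401554107666, 152.7108612060547), 0.2576562762260437)
nib 0 [nan nan]<stdin>:9: RuntimeWarning: Mean of empty slice.
  ret = um.true_divide(
```

```bash
python3 - <<'E'
from h import *
c=np.array([.6655,.113]);t=np.radians(19.35);X=np.array([np.cos(t),np.sin(t)]);Y=np.array([-X[1],X[0]])
a,d,W=cam("wrist"); L=(W[...,:2]-c)@np.stack([X,Y],1); D=(L-[0,.045])*1000
for lo,hi in((-21,-17),(-17,-13),(13,17),(17,21)):
  q=(W[...,2]>.143)&(W[...,2]<.152)&(abs(D[...,0])<16)&(D[...,1]>lo)&(D[...,1]<hi)
  x=D[q][:,0]; print(lo,q.sum(),x.min() if q.sum() else "",np.median(x),x.max() if q.sum() else "")
save(cv2.resize(a[190:400,190:390],(600,630))[:600],"g3.png")
E
```

```text
-21 127 -6.099131311480575 0.14384013190272443 5.146703839517668
-17 228 -6.080187273231344 -0.6723863416060925 5.164579699309652
13 293 -6.211162107474576 -0.31982250286104486 5.604253545565302
17 354 -6.147327871012368 -0.32932425130101456 5.5279278555237035
```

View pics/g3.png

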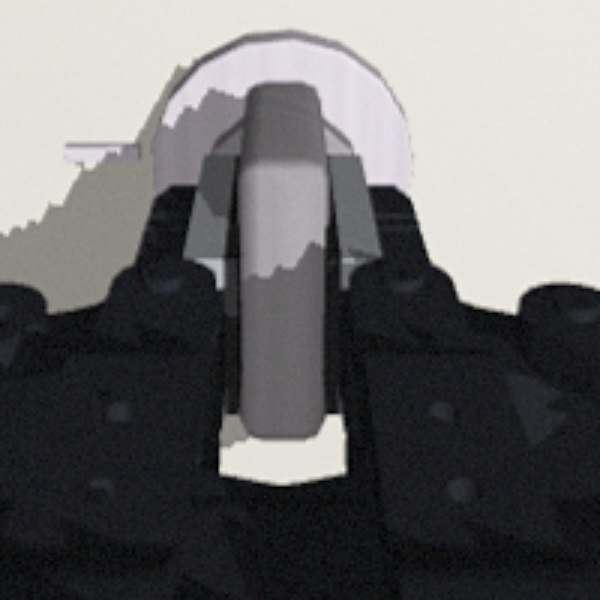

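The wing runs along the unit's y to within 1°: edges at −6.1/+5.1 mm at the −y end and −6.2/+5.5 mm at the +y end. The plate is clamped between both pads at about (285,260). No nib shows at the +y end, so it points to −y, and the rib is at left (100,150). A final bystander check comes next, then I hand in.

```bash
python3 - <<'E'
from h import *
z=np.load("t.npz"); a,_,W=cam("top")
for n,(r0,r1,c0,c1) in dict(bottle=(230,265,168,206),beaker=(202,236,336,370),carton=(148,190,304,354)).items():
    print(n,"mean abs image change",np.abs(a[r0:r1,c0:c1].astype(int)-z["a"][r0:r1,c0:c1]).mean().round(1))
s=env.observe(); print(s["time"],s["finger_gap"],s["contact_force"].round(1)); env.hand_in()
E
```

```text
bottle mean abs image change 36.2
beaker mean abs image change 23.4
carton mean abs image change 24.4
21.925 0.1328628539516666 [3.9 4.2 1. ]
the job is handed in; nothing more can be done
```

The drawer is pushed home and the screw is set a quarter turn off its stop. The arm is still gripping the screw by its wing, and I handed the job in at 21.9 s. One final check, on the bottle, beaker and carton, did not come out clean.

- **Drawer:** I pushed it until it met a hard stop at about 13 N. After I let go, its front panel stayed at −97 mm in the unit frame, which is the home position, and it was still there after the screw was turned.
- **Tool length:** The real fingertips sit about 33 mm higher than the TCP the robot reports. My first push therefore passed over the handle bar, and the drawer went home by its panel's top edge instead. My first grip closed above the wing and pressed on it with about 5 N. I opened, went lower and gripped it properly.
- **Screw:** I turned it clockwise about 123° to the stop, where the torque rose from 0.25 to 1.44 N m at the expected angle. I then backed it off, overshot by 2.8° and corrected. The jaws now read 0.0°, and the wing lies along the unit's y to within about 1°. The fingers are about 11 mm apart, which fits the 12 mm wing. The nib itself is hidden behind the gripper, so I inferred that it points to −y. A rough reading just before the correction gave −81° and −94° from two cameras, against −90° expected.
- **Bottle, beaker and carton:** Comparing the top-camera picture with the first one showed changes of 36, 23 and 24 grey levels around them. The arm over the scene and a change in lighting may explain this, but I did not re-measure their positions. The arm's planned path stayed clear of all three, and no force reading suggested it had touched them.

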